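# Dispense the small milling balls

### The arm

A 7-joint arm with a two-finger parallel gripper is mounted at the origin on the work surface. World frame = base frame: x ahead of the robot, y to its left, z up, the work surface at z = 0. Lengths are in m, angles in rad, forces in N, time in s.
With the tool pointing down it reaches from about 0.4 to 0.875 m from the base axis. Payload 4.4 kg.
Tool frame: the origin (TCP) lies on the centre line of the jaws, within the pads' length; the fingertips stand 25 mm ahead of it and the grasp point (between the pads) lies 6 mm ahead of it; z points along the fingers, y is the line along which they close (so a half turn about z gives the same grasp; the last joint's range is limited). The gripper opens to 85 mm and grips with 20 to 120 N. Pads are 22 mm wide; open, the fingers measure 114 mm over their backs; the gripper's body (76 mm by 85 mm) begins 54 mm behind the grasp point. The pads swing forward as they close: fully open they stand 13 mm farther back than shut.
Start: joints at [1.196, 0.628, 0.038, 1.517, -0.027, 0.996, -0.02], TCP at [0.198, -0.619, 0.256] pointing down, gripper open.
Joint ranges: [-3.06, 3.06], [-0.37, 2.12], [-1.25, 1.32], [0.18, 2.47], [-1.1, 4.24], [0.23, 1.98], [-2.94, 2.94]. Speed limits (rad/s): [2.57, 2.57, 3.14, 3.14, 3.14, 3.14, 3.14].

### API

Orientations are given as [roll, pitch, yaw] about the fixed x, y, z axes, in that order (R = Rz(yaw) Ry(pitch) Rx(roll)).
In Python, from cell import ctrl gives the robot as it stands. Calls block until the motion is done:
- ctrl.goto(position, orientation): joint-space move of the TCP to a pose.
- ctrl.move_straight(position, rot=None, max_speed=0.15): straight line of the TCP; rot=None keeps the orientation; max_speed is the mean speed in m/s.
- ctrl.set_joints(angles): joint-space move.
- ctrl.grip(opening): opening from 0.0 (shut) to 1.0 (fully open); the grip force is fixed at half the most; returns when the fingers have stopped.
- ctrl.sleep(seconds).
- ctrl.solve_ik(position, orientation): joint angles nearest the present ones, or None.
- ctrl.grab_frame(name): name is "scene" or "top" or "wrist"; returns the picture (420x560x3 uint8, blue, green, red); there is no depth.
- ctrl.camera_info(name): a dict with "intrinsics" (3x3 intrinsics, pixels), "T" (4x4, takes a point from camera to world coordinates). Camera axes: x right, y up, looking along -z (the intrinsics and any distortion apply to the point x, -y, -z); pixel columns grow to the right and rows downward; lengths in m; the calibration is good to about 2 mm. A picture is of the moment at which its call begins: read the wrist's pose just before it. camera_info takes no time and is no camera call; for the wrist camera it gives the pose at the moment of the call.
A pose or a line that the arm cannot do raises ctrl.MotionError and nothing moves.
- ctrl.close_job(): hands the job in; it is judged then, once.
Readings, each from a call of its own:
- ctrl.get_clock(): time.
- ctrl.get_joint_positions(): joint angles.
- ctrl.get_dq(): joint speeds.
- ctrl.get_effort(): joint torques, N m.
- ctrl.get_eef_pos(): TCP position.
- ctrl.get_orientation(): TCP orientation.
- ctrl.get_force(): force on the tool from outside, world axes, zero at the start.
- ctrl.get_moment(): the same for the moment, N m.
- ctrl.get_finger_gap(): opening from 0.0 (shut) to 1.0 (fully open).
- ctrl.get_grip_force(): force on a finger pad.
Only numpy, scipy, OpenCV 4.12 (cv2) and the standard library are available. Lean on these libraries where they do the work, as an engineer would, in place of code of your own. Each camera call takes 0.05 s, during which the arm holds its last target. There are 200 camera calls.

### The job

Set the bowl without a handle on the table under the lip of the dispenser's chute, and turn the cap on top of the jar by its tab until the middle-sized of its three slots faces the chute. Then tip the jar over with its crank so that the three small balls run out into the bowl while the large one stays in, and bring the jar back fully upright, leaving the cap as set. The bowl must stay standing upright; leave the other things on the table alone.

Things in the scene. Friction and masses are not known exactly. Their poses are not given: they have to be found in the camera images.
- stand: The fixed tilting dispenser. Origin: on the table under the middle of its 170 x 190 mm base; z up. A steel chute, 82 mm wide, slopes down to its own -x, roughly towards the robot. Two uprights at its own y = +-84 mm, 228 mm high, carry the jar on an axle parallel to its own y, 215 mm above the table.
- chute_lip (a point): Middle of the chute's lower end, 125 mm from the stand's origin along its -x and about 77 mm above the table (underside 72 mm, side walls up to 105 mm; a cross plate 27 mm behind reaches 150 mm), so the 58 mm tall bowl fits below.
- chute_drop (a point): The point on the table where things leaving the chute land, 155 mm from the stand's origin along its own -x: the bowl's centre belongs here.
- jar (a joint): Tilt of the jar, rad: 0 upright with the cap on top (a stop), growing as the cap end tips over towards the chute (stand's -x) and down; stop at 2.05. Friction of about 0.12 N m keeps it about where it is left. The balls start to run out from about 1.6 on and need a second or two near the stop, now and then a rock back to about 1 and over again.
- jar_center (a point): Middle of the ochre stoneware jar, on its axle, 215 mm above the table. The jar is 136 mm in diameter and reaches from 45 mm below to 40 mm above this point when upright; its orientation is the jar's (z to the cap).
- crank_grip (a point): Where to pinch the crank's round wooden bar: 15 mm thick, parallel to the axle, from 100 to 175 mm out on the stand's own +y side. This point is 142 mm out and 60 mm from the axle: jar upright, 42 mm to the stand's +x of the axle and 42 mm above it. It turns with the jar; tipping carries it up, over and forward to the -x side. The bar turns inside a light pinch (25 N) from above.
- cap (a joint): Turn of the flat round aluminium cap (136 mm across, 40 to 47 mm above the jar's middle), rad, positive anticlockwise from above; stiff (0.09 N m), stays where left; range -2.5 to 2.5. Three straight slots, each 70 mm long, at 120 degrees, differ in width: fine 10, middle 25, wide 38 mm. The one facing the chute is in use: fine at 0, middle at +2.094, wide at -2.094.
- cap_tab (a point): The wooden tab on the cap's axis by which it is turned: 26 mm long, 14 mm thick, 34 mm high; this point is 8 mm below its top, 76 mm above the jar's middle. Its frame turns with the cap (parallel to the stand's at 0). The flat 26 mm sides run at right angles to the line from tab to middle slot: along 150 degrees anticlockwise of its x; middle slot in use, along the stand's y.
- bowl: The open stoneware bowl, ochre, the only vessel without a handle (also without lid): rim radius 62 mm, foot radius 40 mm, 58 mm tall, wall 8 mm thick and nearly upright near the rim, about 0.35 kg. Origin: centre of its underside.
- large_center (a point): Centre of the large white ceramic milling ball, 34 mm in diameter, hidden in the jar; it must stay there.
- mug1: First stoneware mug, ochre glaze, rim radius 44 mm, 68 mm tall, with one loop handle reaching about 35 mm beyond the wall at its own +y. Origin: centre of its underside. A bystander: leave it alone.
- mug2: Second stoneware mug, ochre glaze, rim radius 44 mm, 68 mm tall, with one loop handle reaching about 35 mm beyond the wall at its own +y. Origin: centre of its underside. A bystander: leave it alone.
- bottle: Tall amber bottle with black cap, radius 34 mm, 190 mm tall, origin under its foot. Leave it alone.
- glaze_jar: White jar with grey lid, radius 38 mm, 85 mm tall, origin under its foot. Leave it alone.
- brush: Brush lying on the table along its own x, about 200 mm long, 42 mm wide, 20 mm high. Leave it alone.
- small1: One of the three small white ceramic milling balls, 18 mm in diameter, 11 g, that start in the jar with the large one.
- small1_center (a point): Centre of that small ball.
- small2: One of the three small white ceramic milling balls, 18 mm in diameter, 11 g, that start in the jar with the large one.
- small2_center (a point): Centre of that small ball.
- small3: One of the three small white ceramic milling balls, 18 mm in diameter, 11 g, that start in the jar with the large one.
- small3_center (a point): Centre of that small ball.

How it is judged:
On the way, in this order (a step that is already met when the one before it is completed fails the run):
1. the bowl stands upright under the chute's lip and the middle slot faces the chute (horizontal distance between bowl and chute_drop below 0.045 m and height (world z) of bowl below 0.008 m and angle between bowl's own z axis and vertical below 0.1 rad and value of joint cap between 1.934 and 2.254 rad), for 0.3 s.
2. the jar is tipped over with the bowl and the cap so set (all of step 1 and value of joint jar above 1.4 rad), for 0.1 s.
At the end, for the whole second after the job is handed in: All three small balls lie at rest inside the bowl, which stands upright on the table (within 0.1 rad); the large ball is in the jar; the jar is upright within 0.12 rad and the cap still has its middle slot towards the chute within 0.22 rad (0.16 when it is set) (horizontal distance between each of small1_center, small2_center, small3_center and bowl below 0.055 m and z of each of small1_center, small2_center, small3_center in the frame of bowl below 0.058 m and linear speed of each of small1, small2, small3 below 0.05 m/s and height (world z) of bowl below 0.008 m and angle between bowl's own z axis and vertical below 0.1 rad and linear speed of bowl below 0.03 m/s and distance between large_center and jar_center below 0.07 m and value of joint jar below 0.12 rad and value of joint cap between 1.874 and 2.314 rad); the robot touches nothing.
It fails at once if a mug is knocked away or over (distance of any of mug1, mug2 from where it was at the start of the episode above 0.03 m or angle between any of mug1, mug2's own z axis and vertical above 0.5 rad).
It fails at once if the bottle or the glaze jar is knocked away or over (distance of any of bottle, glaze_jar from where it was at the start of the episode above 0.03 m or angle between any of bottle, glaze_jar's own z axis and vertical above 0.5 rad).
It fails at once if the brush is knocked away or over (distance of brush from where it was at the start of the episode above 0.03 m or angle between brush's own z axis and vertical above 0.5 rad).
It fails at once if the large ball leaves the jar (distance between large_center and jar_center above 0.1 m).
It also fails if it takes over 72 s, if anything falls off the work surface, if the arm or the gripper's body presses on something with over 40 N, if the wrist force passes 120 N, or if a joint passes its speed limit or range.

## Working session

There is one attempt and no reset: what is moved stays moved. The work goes in short steps, each a Python script; the robot and the scene stay as the last script left them, time stands still between calls to the robot, and variables do not carry over. Pictures are saved under pics/ and viewed, at most 10 in all, crops included, and the job is handed in when it is done.

```bash
ls; mkdir -p pics
python3 - <<'E'
from cell import ctrl
import cv2,numpy as np
for n in("scene","top"):
    i=ctrl.camera_info(n);print(n,i["intrinsics"],np.round(i["T"],4).tolist(),[k for k in i])
    cv2.imwrite(f"pics/{n}0.png",ctrl.grab_frame(n))
print(ctrl.get_clock(),ctrl.get_orientation(),ctrl.get_finger_gap())
E
```

```text
cell.py
pics
scene [[467.23067034   0.         276.90101779]
 [  0.         467.23067034 208.45261429]
 [  0.           0.           1.        ]] [[-0.1737, -0.6395, 0.7489, 1.429], [0.9847, -0.1211, 0.125, 0.1794], [0.0107, 0.7592, 0.6508, 0.9848], [0.0, 0.0, 0.0, 1.0]] ['intrinsics', 'T']
top [[470.94814767   0.         274.45597922]
 [  0.         470.94814767 209.38834611]
 [  0.           0.           1.        ]] [[0.0031, 0.9883, -0.1524, 0.3339], [-0.9998, 0.0062, 0.02, 0.0567], [0.0207, 0.1523, 0.9881, 1.3063], [0.0, 0.0, 0.0, 1.0]] ['intrinsics', 'T']
0.1 [-3.13991711e+00 -2.16433489e-05  3.08807933e-01] 0.9982218070204784
```

View pics/top0.png

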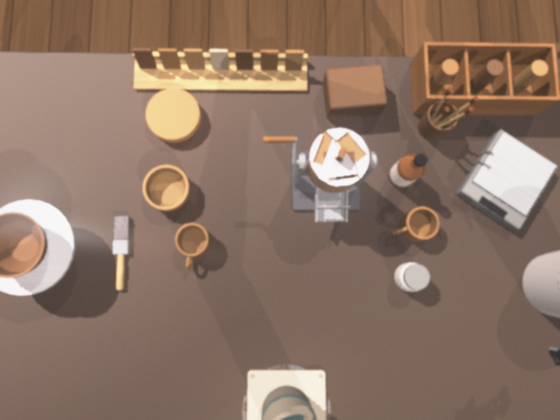

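View pics/scene0.png

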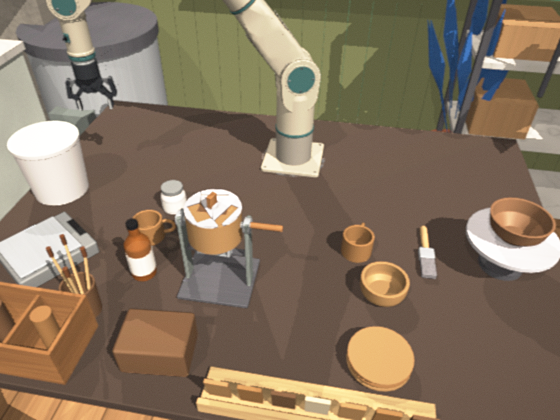

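The top view shows the handle-less bowl at about (166,188), mugs at (192,240) and (422,223), the stand with its cap at (339,157), and the crank bar's tip at (265,139). The scene view agrees. I'll enlarge the stand and extract contours.

```bash
cat > h.py <<'E'
import numpy as np,cv2
from cell import ctrl
def ray(n,uv,z,info=None):
    i=info or ctrl.camera_info(n);K=i["intrinsics"];T=i["T"]
    d=np.linalg.inv(K)@[uv[0],uv[1],1];d=T[:3,:3]@(d*[1,-1,-1]);o=T[:3,3]
    return o+d*(z-o[2])/d[2]
def proj(n,p):
    i=ctrl.camera_info(n);c=np.linalg.inv(i["T"])@np.r_[p,1];q=i["intrinsics"]@(c[:3]*[1,-1,-1]);return q[:2]/q[2]
E
python3 - <<'E'
from h import *
im=cv2.imread("pics/top0.png")
c=im[110:240,250:400];cv2.imwrite("pics/c0.png",cv2.resize(c,None,fx=4.6,fy=4.6,interpolation=cv2.INTER_CUBIC))
hsv=cv2.cvtColor(im,cv2.COLOR_BGR2HSV)
m=cv2.inRange(hsv,(5,110,90),(28,255,255))
for x in cv2.findContours(m,cv2.RETR_EXTERNAL,cv2.CHAIN_APPROX_NONE)[0]:
    if cv2.contourArea(x)>60 and len(x)>5:
        e=cv2.fitEllipse(x);print("och",np.round(e[0],1),np.round(e[1],1),round(e[2]),cv2.contourArea(x))
w=cv2.inRange(hsv,(0,0,170),(180,60,255));w[:, :290]=0;w[:,390:]=0;w[:120]=0;w[195:]=0
pts=cv2.findNonZero(w);h=cv2.convexHull(pts);e=cv2.fitEllipse(h);print("cap",e,ray("top",e[0],.262))
print("bowl rim r px",.062*470.9/1.3)
E
```

```text
och [ 19.9 260.9] [21.8 44.1] 66 708.5
och [191.4 241.8] [31.6 41.9] 12 902.5
och [419.4 223.5] [31.5 42.9] 75 927.0
och [166.7 188.2] [43.  43.9] 103 1474.5
och [410.1 167.2] [23.2 25.5] 134 405.5
och [278.3 138.5] [ 5.5 40.2] 90 149.5
och [170.5 111.1] [54.7 60.4] 138 146.0
och [359.   82.7] [30.7 56.5] 92 777.0
och [369.7  45.6] [105.7 668.5] 94 38897.0
cap ((330.161865234375, 159.92601013183594), (64.63510131835938, 87.56949615478516), 78.99922180175781) [ 0.61021922 -0.09150448  0.262     ]
bowl rim r px 22.45830769230769
```

View pics/c0.png

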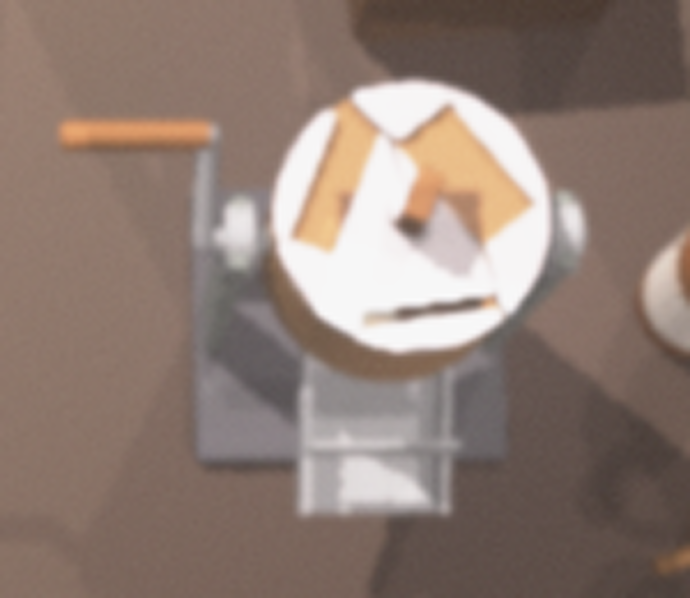

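Run:
```python
from h import *
f=lambda u,v:(250+u/4.6-.4,110+v/4.6-.4)
P=lambda n,u,v,z:print(n,np.round(ray("top",f(u,v),z),4))
P("bar outer",60,133,.257);P("bar inner",215,131,.257)
P("lipL",299,515,.09);P("lipR",451,515,.09)
P("lipL105",299,515,.105);P("lipR105",451,515,.105)
P("baseL",198,462,.012);P("baseR",507,458,.012)
P("slotA",365,320,.262);P("slotB",497,300,.262)
P("capL",272,215,.262);P("capR",550,215,.262);P("capT",412,80,.262);P("capB",412,353,.262)
# middle & wide slot corners
P("mid out",295,235,.262);P("mid out2",345,100,.262);P("wide out",450,103,.262);P("wide out2",533,205,.262)
# bowl
im=cv2.imread("pics/top0.png");hsv=cv2.cvtColor(im,cv2.COLOR_BGR2HSV)
print("bowl top",ray("top",(166.7,188.2),.058))
s=cv2.imread("pics/scene0.png");m=cv2.inRange(cv2.cvtColor(s,cv2.COLOR_BGR2HSV),(5,110,90),(28,255,255))
for x in cv2.findContours(m,cv2.RETR_EXTERNAL,cv2.CHAIN_APPROX_NONE)[0]:
    if cv2.contourArea(x)>300 and len(x)>5:
        print("sc",cv2.boundingRect(x),cv2.contourArea(x))
b=ray("top",(166.7,188.2),.058)
print("proj rim pts scene",[np.round(proj("scene",b+[.062*np.cos(a),.062*np.sin(a),0])).tolist() for a in np.arange(4)*np.pi/2])
```

```text
bar outer [0.661  0.0632 0.257 ]
bar inner [ 0.6628 -0.0146  0.257 ]
lipL [ 0.49   -0.0727  0.09  ]
lipR [ 0.4905 -0.1592  0.09  ]
lipL105 [ 0.4881 -0.0711  0.105 ]
lipR105 [ 0.4886 -0.1566  0.105 ]
baseL [ 0.532  -0.0201  0.012 ]
baseR [ 0.5357 -0.2079  0.012 ]
slotA [ 0.5652 -0.0881  0.262 ]
slotB [ 0.5759 -0.1538  0.262 ]
capL [ 0.6182 -0.0425  0.262 ]
capR [ 0.6194 -0.1813  0.262 ]
capT [ 0.6888 -0.1136  0.262 ]
capB [ 0.5488 -0.1111  0.262 ]
mid out [ 0.6081 -0.0538  0.262 ]
mid out2 [ 0.678  -0.0796  0.262 ]
wide out [ 0.6769 -0.1325  0.262 ]
wide out2 [ 0.6245 -0.173   0.262 ]
bowl top [0.58225635 0.32135216 0.058     ]
sc (0, 388, 170, 32) 2627.5
sc (196, 366, 244, 54) 4408.5
sc (346, 326, 69, 66) 3438.0
sc (112, 309, 85, 68) 4635.5
sc (360, 261, 50, 46) 1742.0
sc (0, 247, 101, 138) 8752.0
sc (342, 222, 33, 41) 995.5
sc (124, 209, 51, 49) 1303.5
sc (186, 206, 56, 48) 1362.0
sc (491, 197, 69, 49) 2179.5
sc (469, 78, 70, 61) 2835.0
sc (494, 4, 66, 57) 2950.5
proj rim pts scene [[383.0, 296.0], [407.0, 280.0], [383.0, 260.0], [359.0, 274.0]]
```

```bash
cat >> h.py <<'E'
pi=np.pi
AX=np.array([.6195,-.1125]);YAW=.02;C0=.143
R2=np.array([[np.cos(YAW),-np.sin(YAW)],[np.sin(YAW),np.cos(YAW)]])
def S(x,y): return AX+R2@[x,y]
DROP=S(-.155,0);BOWL=np.array([.583,.322])
def crank(a): # TCP pose pos for jar tilt a
    q=pi/4+a;xy=S(.06*np.cos(q),.142);return np.r_[xy,.215+.06*np.sin(q)+.006]
E
python3 - <<'E'
from h import *
def t(n,p,yaw):
    j=ctrl.solve_ik(list(p),[pi,0,yaw]);print(n,np.round(p,3),round(yaw,2),None if j is None else np.round(j,2))
for yw in(pi/2,-pi/2):
    t("pick",[BOWL[0]-.058,BOWL[1],.054],yw);t("pickhi",[BOWL[0]-.058,BOWL[1],.19],yw)
    t("side",[DROP[0]-.058,.03,.19],yw);t("side",[DROP[0]-.058,.03,.058],yw);t("place",[DROP[0]-.058,DROP[1],.054],yw)
    for a in(0,1,2.05):t("crank",crank(a),yw+YAW)
for k in(0,1):
    for c in(0,.5,1):t("tab",np.r_[AX,.297],-pi/6+YAW+C0+k*pi-(2*pi if k else 0)+c*(2.094-C0) if not k else 5*pi/6+YAW+C0+c*(2.094-C0))
t("tab",np.r_[AX,.36],-pi/6+YAW+C0)
E
```

```text
pick [0.525 0.322 0.054] 1.57 [-0.48  0.85 -0.2   1.75  0.28  0.57 -0.84]
pickhi [0.525 0.322 0.19 ] 1.57 [-0.26  0.71 -0.56  1.67  0.46  0.89 -1.  ]
side [0.407 0.03  0.19 ] 1.57 [ 0.13  0.43 -0.37  2.22  0.3   0.54 -0.47]
side [0.407 0.03  0.058] 1.57 [ 0.09  0.72 -0.33  2.31  1.03  0.26 -1.18]
place [ 0.407 -0.116  0.054] 1.57 [ 0.44  0.74 -0.33  2.28  0.96  0.27 -0.76]
crank [0.659 0.03  0.263] 1.59 [ 0.13  0.66 -0.39  1.47  0.27  1.06 -0.29]
crank [0.604 0.029 0.28 ] 1.59 [ 0.16  0.56 -0.4   1.61  0.25  1.02 -0.3 ]
crank [0.559 0.028 0.239] 1.59 [ 0.15  0.54 -0.38  1.78  0.25  0.86 -0.33]
pick [0.525 0.322 0.054] -1.57 [-1.02  1.    0.76  1.77 -0.95  0.79 -2.91]
pickhi [0.525 0.322 0.19 ] -1.57 [-0.02  0.88 -1.06  1.67  0.84  1.12  1.82]
side [0.407 0.03  0.19 ] -1.57 [-0.48  0.44  0.46  2.24 -0.39  0.53 -2.86]
side [0.407 0.03  0.058] -1.57 [ 0.52  0.97 -1.06  2.3   1.36  0.83  1.61]
place [ 0.407 -0.116  0.054] -1.57 [ 0.87  0.99 -1.06  2.26  1.35  0.84  1.99]
crank [0.659 0.03  0.263] -1.55 [-0.35  0.68  0.47  1.49 -0.33  1.06 -2.93]
crank [0.604 0.029 0.28 ] -1.55 [ 0.5   0.74 -1.06  1.6   0.68  1.21  2.46]
crank [0.559 0.028 0.239] -1.55 [-0.4   0.56  0.46  1.8  -0.32  0.86 -2.91]
tab [ 0.62  -0.112  0.297] -0.36 [ 0.05  0.56  0.15  1.53 -0.09  1.06 -1.72]
tab [ 0.62  -0.112  0.297] 0.61 [ 0.23  0.56 -0.16  1.52  0.1   1.06 -0.91]
tab [ 0.62  -0.112  0.297] 1.59 [ 0.38  0.58 -0.4   1.52  0.25  1.09 -0.06]
tab [ 0.62  -0.112  0.297] 2.78 [ 0.52  0.63 -0.66  1.51  0.41  1.14  0.99]
tab [ 0.62  -0.112  0.297] 3.76 [ 0.7   0.76 -1.06  1.51  0.68  1.28  1.74]
tab [ 0.62  -0.112  0.297] 4.73 [-0.16  0.6   0.5   1.54 -0.31  1.08 -2.71]
tab [ 0.62  -0.112  0.36 ] -0.36 [ 0.07  0.51  0.11  1.44 -0.06  1.2  -1.74]
```

Run:
```python
from h import *
D=[pi,0,pi/2];x=BOWL[0]-.058;y=BOWL[1]
ctrl.move_straight([.25,-.55,.45],max_speed=.3)
ctrl.goto([.5,.1,.45],D)
ctrl.grip(.5)
ctrl.goto([x,y,.15],D)
cv2.imwrite("pics/t1.png",ctrl.grab_frame("wrist"))
ctrl.move_straight([x,y,.054],max_speed=.1)
print(ctrl.get_force(),ctrl.get_clock())
ctrl.grip(0.0)
print(ctrl.get_finger_gap()*85,ctrl.get_grip_force(),ctrl.get_clock())
ctrl.move_straight([x,y,.10],max_speed=.1)
print(ctrl.get_finger_gap()*85,ctrl.get_force(),ctrl.get_eef_pos())
a=ctrl.grab_frame("top")[130:270,100:260];b=ctrl.grab_frame("scene")[200:340,300:460]
cv2.imwrite("pics/c1.png",cv2.resize(np.hstack([a,b]),None,fx=2.5,fy=2.5))
```

```text
[1.01000051 0.83847527 0.51855586] 6.4833
7.070572000957258 56.67269830210528 6.8917
6.876922220518925 [-0.76192089  0.38731255 -3.45615794] [0.52468995 0.32141028 0.09969632]
```

View pics/c1.png

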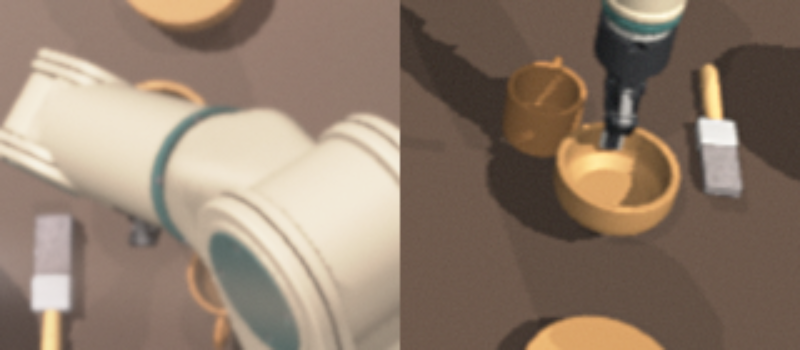

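The bowl hangs level from its rim (view at ~(615,185)), with the mug and brush untouched. I'll carry it on and slide it in from the side under the lip.

Run:
```python
from h import *
x=DROP[0]-.058
ctrl.move_straight([BOWL[0]-.058,BOWL[1],.175],max_speed=.2)
ctrl.move_straight([x+.02,.04,.175],max_speed=.2)
ctrl.move_straight([x,.03,.060],max_speed=.12)
print(ctrl.get_force())
ctrl.move_straight([x,DROP[1],.060],max_speed=.1)
print(ctrl.get_force(),ctrl.get_finger_gap()*85)
ctrl.move_straight([x,DROP[1],.0545],max_speed=.03)
print(ctrl.get_force(),ctrl.get_eef_pos())
ctrl.grip(.35);print(ctrl.get_force())
ctrl.move_straight([x,DROP[1],.16],max_speed=.12)
ctrl.goto([.45,.05,.40],[pi,0,1.2])
print(ctrl.get_clock())
a=ctrl.grab_frame("top")[100:260,230:420];b=ctrl.grab_frame("scene")[150:310,130:320]
cv2.imwrite("pics/c2.png",cv2.resize(np.hstack([a,b]),None,fx=2.1,fy=2.1))
```

```text
[ 0.60639216 -0.29445398 -3.77846289]
[-0.26809474 -0.02805354 -4.05941488] 6.943879048181798
[-3.02201115  0.17667592  5.90084858] [ 0.40671699 -0.11514218  0.0548137 ]
[-0.30918397  0.32884421 -0.11905423]
15.3417
```

View pics/c2.png

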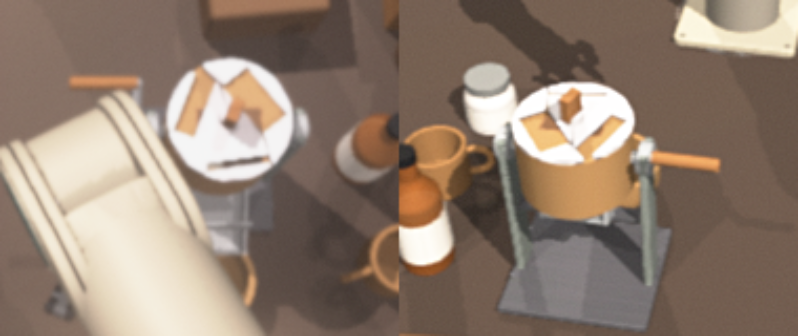

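The bowl is upright under the chute, partly hidden by the arm. I'll take hold of the tab next.

Run:
```python
from h import *
y0=-pi/6+YAW+C0
ctrl.goto(np.r_[AX,.38],[pi,0,y0])
ctrl.move_straight(np.r_[AX,.297],max_speed=.12)
print(ctrl.get_force())
ctrl.grip(0)
print("gap",ctrl.get_finger_gap()*85,ctrl.get_force(),ctrl.get_moment())
t=ctrl.get_clock()
for k in range(1,6):
    ctrl.goto(np.r_[AX,.297],[pi,0,y0+k/5*(2.094-C0)])
    print(ctrl.get_orientation()[2],ctrl.get_force(),ctrl.get_moment()[2],ctrl.get_clock()-t)
ctrl.grip(.4)
ctrl.move_straight(np.r_[AX,.39],max_speed=.15)
ctrl.goto(np.r_[S(0.042,.142),.36],[pi,0,pi/2+YAW])
print(ctrl.get_clock())
a=ctrl.grab_frame("top")[100:260,230:420];b=ctrl.grab_frame("scene")[150:310,130:320]
cv2.imwrite("pics/top3.png",ctrl.grab_frame("top"))
cv2.imwrite("pics/c3.png",cv2.resize(np.hstack([a,b]),None,fx=2.1,fy=2.1,interpolation=cv2.INTER_CUBIC))
```

```text
[ 0.47302708 -0.10811017  0.42252234]
gap 12.309038016760773 [-0.0638679   2.18334475  4.01263009] [ 0.37439805 -0.03911336  0.00955008]
0.031213812379624617 [-0.41910861  3.40543712  6.44864996] 0.0849784480890123 0.41659999999999897
0.4217754000885505 [-0.4758939   4.74834809  4.44748787] 0.0680542125859504 0.8333000000000013
0.8123054597137804 [-0.43168199  5.20213357  5.46014757] 0.06410595308232699 1.25
1.2028010381257728 [-2.62083973  5.67132626  6.72396908] 0.07882335189559028 1.666599999999999
1.5932267065255301 [-3.45317226  5.02529099  7.62372076] 0.08314484373561008 2.0833000000000013
21.475
```

View pics/c3.png

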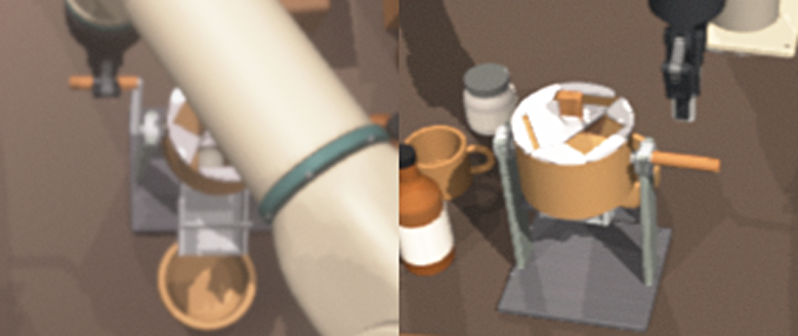

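The scene view shows the middle slot now behind the tab, towards the chute. The top view shows the bowl under the lip at crop (207,283). I'll quantify both.

Run:
```python
from h import *
im=ctrl.grab_frame("scene")
c=im[183:233,178:252];cv2.imwrite("pics/c4.png",cv2.resize(c,None,fx=10,fy=10,interpolation=cv2.INTER_CUBIC))
t=cv2.imread("pics/top3.png");m=cv2.inRange(cv2.cvtColor(t,cv2.COLOR_BGR2HSV),(5,100,80),(28,255,255))
for x in cv2.findContours(m[205:270,290:375],cv2.RETR_EXTERNAL,cv2.CHAIN_APPROX_NONE)[0]:
    if cv2.contourArea(x)>300:
        r=cv2.boundingRect(x);u=290+r[0]+r[2]/2-.5;vb=205+r[1]+r[3]-1
        print(r, "centre y",ray("top",(u,230),.058)[1],"near rim x",ray("top",(u,vb),.058)[0]," want",DROP, DROP[0]-.062)
# predicted fine: middle slot ends for cap=2.094
for d in(0,.15):
    for r in (.03,.055):
        for s in(-.035,.035):
            a=YAW+d;p=AX+[-r*np.cos(a)-s*np.sin(a),-r*np.sin(a)+s*np.cos(a)]
            print(d,r,s,np.round((proj("scene",np.r_[p,.262])-[178,183])*10))
```

```text
(15, 11, 47, 42) centre y -0.11177853625813278 near rim x 0.3997747692143087  want [ 0.464531   -0.11559979] 0.4025309989666805
0 0.03 -0.035 [232. 142.]
0 0.03 0.035 [512. 173.]
0 0.055 -0.035 [260.  79.]
0 0.055 0.035 [536. 109.]
0.15 0.03 -0.035 [209. 155.]
0.15 0.03 0.035 [498. 158.]
0.15 0.055 -0.035 [223.  91.]
0.15 0.055 0.035 [506.  94.]
```

View pics/c4.png

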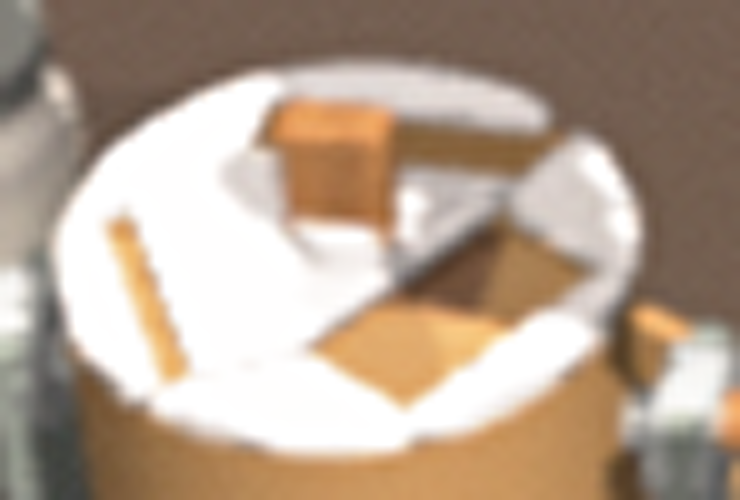

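The middle slot's line has slope ≈0.09, against 0.11 predicted at exactly 2.094, so the cap is within about 0.03 rad. The bowl is within 5 mm of the drop point. Now the crank.

Run:
```python
from h import *
ctrl.move_straight(crank(0),max_speed=.15)
ctrl.grip(0);g=ctrl.get_finger_gap();f=ctrl.get_force();print("bar gap",g*85,f)
ctrl.grip(g+.02);print(ctrl.get_finger_gap()*85,ctrl.get_grip_force())
for a in np.linspace(0,2.03,11)[1:]:
    ctrl.move_straight(crank(a),max_speed=.08);print(round(a,2),np.round(ctrl.get_force(),1),round(ctrl.get_clock(),1))
ctrl.sleep(1.5)
im=ctrl.grab_frame("scene");t=ctrl.grab_frame("top")
cv2.imwrite("pics/c5.png",cv2.resize(np.hstack([t[100:270,230:420],im[150:320,130:320]]),None,fx=2.1,fy=2.1,interpolation=cv2.INTER_CUBIC))
```

```text
bar gap 13.12797852059478 [-1.79921974 -1.04774525  6.16370289]
14.875544126267833 1.7010156624019146
0.2 [ 2.7 -0.1  2.7] 23.3
0.41 [3.1 0.6 2.1] 23.6
0.61 [-1.5  0.5  1.8] 23.9
0.81 [-2.5  0.2  2.7] 24.2
1.01 [-2.9  1.3  0.5] 24.5
1.22 [-2.8  0.9 -1.5] 24.8
1.42 [-1.1  0.6 -0.6] 25.1
1.62 [-1.   0.2 -1.5] 25.4
1.83 [ 1.5  0.2 -1.6] 25.7
2.03 [ 3.8  0.6 -2.6] 26.0
```

View pics/c5.png

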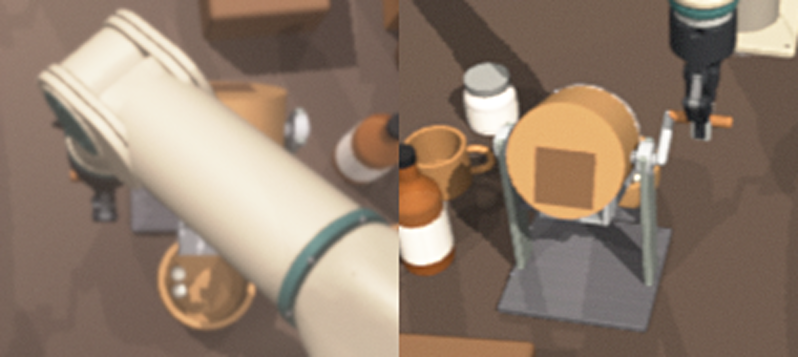

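The jar is tipped over; two balls are visible in the bowl at (179,273) and (179,291). One rock, then I'll look again.

Run:
```python
from h import *
for a in (1.7,1.35,1.0,1.35,1.7,2.04): ctrl.move_straight(crank(a),max_speed=.1)
ctrl.sleep(1.5);print(ctrl.get_force(),ctrl.get_clock())
t=ctrl.grab_frame("top");w=ctrl.grab_frame("wrist")
cv2.imwrite("pics/c6.png",np.hstack([cv2.resize(t[200:270,290:370],(400,350),interpolation=cv2.INTER_CUBIC),cv2.resize(w,(400,350))]))
```

```text
[ 6.13394124 -0.72040713 -4.34829679] 31.2333
```

View pics/c6.png

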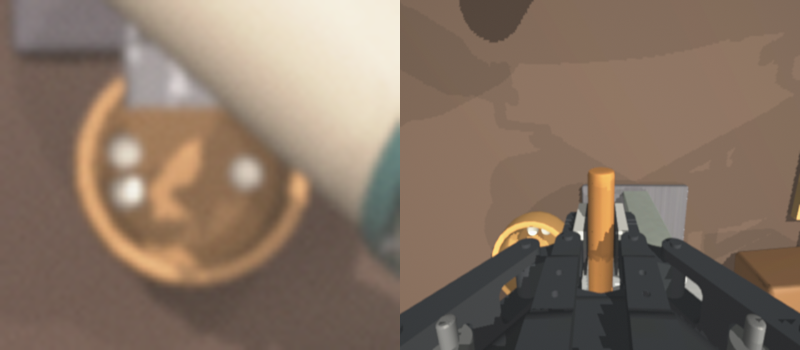

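All three small balls are in the bowl, at (125,152), (127,190) and (246,173). Now I'll bring the jar upright.

Run:
```python
from h import *
for a in np.r_[np.linspace(2.03,0,9)[1:],-.03]: ctrl.move_straight(crank(a),max_speed=.08)
print(ctrl.get_force(),ctrl.get_eef_pos(),crank(0))
ctrl.grip(.45);print(ctrl.get_force())
p=crank(0);ctrl.move_straight([p[0],p[1],.40],max_speed=.15)
ctrl.goto([.45,.35,.42],[pi,0,pi/2])
print(ctrl.get_clock(),ctrl.get_force())
t=ctrl.grab_frame("top");s=ctrl.grab_frame("scene")
cv2.imwrite("pics/c7.png",np.hstack([cv2.resize(t[110:270,250:410],(400,400),interpolation=cv2.INTER_CUBIC),cv2.resize(s[160:310,130:280],(400,400),interpolation=cv2.INTER_CUBIC)]))
```

```text
[-4.57763075 -0.61272139  0.30164839] [0.65945665 0.03034618 0.26193807] [0.65907811 0.03032007 0.26342641]
[-0.12694424 -0.75550391  0.33986691]
37.1667 [-0.20148808 -1.09983744 -0.11210458]
```

View pics/c7.png

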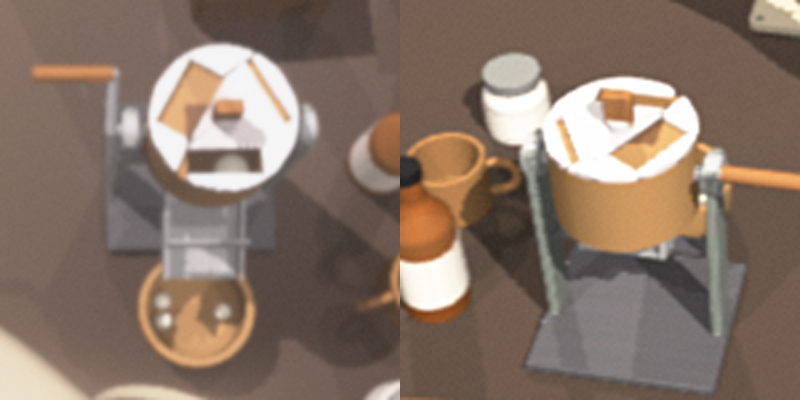

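The crank bar is back at its starting row (28.8 px in the crop, against 28.9 before). The middle slot faces the chute with the large ball visible inside it at (232,160), and the three small balls lie in the upright bowl.

```bash
python3 -c "
from cell import ctrl
print(ctrl.close_job())"
```

```text
the job is handed in; nothing more can be done
None
```

The job is handed in, though the hand-in returned no verdict: in the last pictures the three small balls lay in the upright bowl under the chute, the large ball was still in the jar, and the jar was back upright with the cap's middle slot facing the chute.

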